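# Set the press screw a quarter turn off a resin-mounted find

### The job

A find cast in a clear resin puck waits on the drawn-out slide of the small bench press. Push the slide fully home by its knob, turn the bar on top of the screw clockwise until the foot bottoms on the puck - snug, but do not strain the resin - then back the screw off by a quarter turn and let go, so that the find is kept captive without being squeezed. Leave the other things on the table where they lie.

Things in the scene. Friction and masses are not known exactly. Their poses are not given: they have to be found in the camera images.
- press: Grey C-frame bench press, fixed to the table; base plate 290 x 100 x 16 mm. Origin on the table under the screw axis; z up; x points the slide's way home, from the knob end (-x) to the column (x +58 to +100 mm). Its arm, 50 mm wide, reaches from the column over the screw axis to x = -25 mm, top at 128 mm; the round bush's top (42 mm across) at 132 mm is the frame's highest point.
- slide (a joint): Travel of the aluminium slide in the press: 0 = fully drawn out, 0.055 m = fully home against its end stop, with the puck centred under the foot. It moves along the press's +x, with about 2 N of friction, and stays where it is left.
- slide_knob (a point): Middle of the round black upright knob on the slide: 18 mm thick, free from 32 to 66 mm above the table; this point is 50 mm above the table, 110 mm before the screw axis when the slide is home.
- nest (a point): Centre of the round cork nest on the slide (56 mm across), at rim height, 39 mm above the table. In it sits the clear resin puck, 38 mm across, 20 mm tall, a small dark find inside; it moves with the slide and is not lifted out. Its packing varies, so its flat top lies somewhere from 47.5 to 51.5 mm above the table. A foot force of 15 to 60 N on it is snug; above 90 N strains it.
- spindle: Steel spindle with a non-turning foot disc, 28 mm across, 8 mm thick; goes only straight up and down on the screw axis (press x = y = 0) and carries the screw. Origin at the centre of the foot's underside. When the foot bears on the puck the screw's torque climbs within about 15 degrees of turning: 0.1 N m more than running for about 40 N on the puck.
- foot (a point): Centre of the foot's underside. Quick, multi-start, right-hand screw: clockwise from above lowers foot and bar together by 16 mm per full turn (4 mm per quarter turn, 2.55 mm per rad). At the start the foot hangs 0.13 to 0.55 of a turn above the puck's level.
- bar (a point): Middle of the screw's steel grip bar: 46 mm long (this point's x), 12 mm thick (its y), 32 mm tall (16 mm above and below this point), 114 mm above the foot's underside. Below the bar is a hub 24 mm across, 10 mm high. It turns and sinks with the screw. Running friction about 0.05 N m; the screw stays where it is left.
- acrylic: Bystander: clear acrylic cylinder, 48 mm across, 28 mm tall, beside the press. Origin at the centre of its underside.
- tweezers: Bystander: steel tweezers, 126 mm long, lying beside the press. Origin at its middle.
- coin_a: Bystander: copper coin, 28 mm across, 4 mm thick, lying beside the press.
- coin_b: Bystander: dark coin, 24 mm across, 4 mm thick, lying beside the press.
- jar: Bystander: small amber jar, 44 mm across, 60 mm tall. Origin at the centre of its underside.
- brush: Bystander: brush lying on the table.
- blade: Bystander: dark corroded blade fragment, about 110 mm long, 9 mm thick, lying on the table. Origin under its wider half.

How it is judged:
By the outcome, as a careful person would: the job done as asked, in the order asked, and still so for the second after the job is handed in, with the robot touching nothing.
It also fails if it takes over 72 s, if anything falls off the work surface, if the arm or the gripper's body presses on something with over 40 N, if the wrist force passes 120 N, or if a joint passes its speed limit or range.

### The arm

A 6-joint arm with a two-finger parallel gripper is mounted at the origin on the work surface. World frame = base frame: x ahead of the robot, y to its left, z up, the work surface at z = 0. Lengths are in mm, angles in rad, forces in N, time in s.
With the tool pointing down it reaches from about 350 to 975 mm from the base axis. Payload 7.1 kg.
Tool frame: the origin (TCP) lies at the very end of the fingers, on their centre line; the grasp point (between the pads) lies 19 mm behind it (ctrl.pinch_z is the z of the grasp point in the tool frame, in mm); z points along the fingers, y is the direction in which the jaws open and shut (so a half turn about z gives the same grasp; the last joint's range is limited). The gripper opens to 88 mm and grips with 3 to 60 N. Pads are 20 mm wide; open, the fingers measure 115 mm over their backs; the gripper's body (75 mm by 178 mm) begins 61 mm behind the grasp point.
Start: joints at [1.122, 0.423, 1.63, -0, 1.089, -0.019], TCP at [260.398, 568.153, 222.675] pointing down, gripper open.
Joint ranges: [-3, 3], [-0.9, 2.11], [0.09, 2.58], [-1.31, 4.45], [0.11, 2.69], [-2.54, 2.54]. Speed limits (rad/s): [2.39, 2.39, 3.01, 3.14, 3.14, 3.14].

### API

Orientations are given as a rotation vector (axis times angle).
In Python, from workcell import get_obs, optics, ctrl gives the robot as it stands.
- The arm moves only by the shell command python3 -m jog 'ROWS'. ROWS is a JSON object of lists of equal length, an entry for each row: "delta_rot": the turn, a rotation vector about the tool's x, y, z in rad, a list of three; "translation": the shift along the tool's x, y, z in mm, a list of three; "hand": the opening, from -1 (shut) to 1 (fully open). In form: {"delta_rot": [[rx, ry, rz], ...], "translation": [[x, y, z], ...], "hand": [hand, ...]}. A call has 1 to 5 rows; each row is the pose to reach, as a shift and turn from the pose commanded when the call began, along the tool's axes at that moment; what a row does not reach only later rows make up. A row lasts 1/10 s, in which the tool goes at most 50 mm and 8.59 degrees, less where a joint would pass 70% of its speed; a pose out of reach is approached as far as the arm can. A call with a gripper value outside its range is refused whole. The fingers move at their own pace and stop on an object; the grip force is fixed at half the most. Time passes only in rows, so rows that repeat a pose let the fingers close. It gives the time, the measured TCP pose, the force and the opening at its end, in the units of the state.
- get_obs(): the state, without advancing time (a new reading comes with each control period).
- optics.get_image(name): name is "scene" or "top" or "wrist"; returns the picture (400x640x3 uint8, red, green, blue); there is no depth.
- optics.calibration(name): a dict with "intrinsics" (3x3 intrinsics, pixels), "k1" (the pictures are not rectified: a ray, as slopes to the right and down, at radius r is drawn at 1 + k1 r^2 times it, then the intrinsics apply), "cam_to_world" (4x4, takes a point from camera to world coordinates). Camera axes: x right, y up, looking along -z (the intrinsics and any distortion apply to the point x, -y, -z); pixel columns grow to the right and rows downward; lengths in mm; the calibration is good to about 2 mm. A picture is of the moment at which its call begins: read the wrist's pose just before it. calibration takes no time and is no camera call; for the wrist camera it gives the pose at the moment of the call.
- ctrl.close_job(): hands the job in, once; it reports no verdict.
The state is a dict: "t": time; "qpos": joint angles; "qvel": joint speeds; "joint_torque": joint torques, N m; "ee_pos": TCP position; "orientation": TCP orientation; "ft_force": force on the tool from outside, world axes, zero at the start; "moment": the same for the moment, N m; "width": finger opening in mm.
Only numpy, scipy, OpenCV 4.12 (cv2) and the standard library are available. Lean on these libraries where they do the work, as an engineer would, in place of code of your own. Each camera call takes 0.05 s, during which the arm holds its last target. There are 200 camera calls.

## Working session

There is one attempt and no reset: what is moved stays moved. The work goes in short steps, Python scripts to look and compute and a shell command to move; the robot and the scene stay as the last step left them, time stands still between calls to the robot, and variables do not carry over. Pictures are saved under pics/ and viewed, about 8 in all and at most 12, crops included, and the job is handed in when it is done.

```bash
mkdir -p pics; cat > h.py <<'E'
import numpy as np, cv2
from workcell import get_obs, optics, ctrl
from scipy.spatial.transform import Rotation as R
def snap(n,f):
    c=optics.calibration(n); im=optics.get_image(n); cv2.imwrite('pics/'+f,im[:,:,::-1]); return im,c
def ray(c,u,v):
    K=np.array(c['intrinsics']);M=np.array(c['cam_to_world'])
    p=cv2.undistortPoints(np.array([[[u,v]]],float),K,np.array([c['k1'],0,0,0,0.]))[0,0]
    return M[:3,3],M[:3,:3]@np.array([p[0],-p[1],-1])
def onz(c,u,v,z):
    o,d=ray(c,u,v); return o+d*(z-o[2])/d[2]
def proj(c,P):
    K=np.array(c['intrinsics']);M=np.array(c['cam_to_world'])
    q=M[:3,:3].T@(np.array(P,float)-M[:3,3]); s=np.array([q[0],-q[1]])/-q[2]
    s=s*(1+c['k1']*(s@s)); return K[:2,:2]@s+K[:2,2]
E
python3 - <<'E'
from h import *
s=get_obs(); print(s)
a,c=snap('top','top0.png'); b,c2=snap('scene','scene0.png')
print(c,c2)
E
```

```text
{'t': 0.0, 'qpos': array([ 1.12197146e+00,  4.23835851e-01,  1.63066078e+00, -1.57822071e-05,
        1.08861752e+00, -1.90232928e-02]), 'qvel': array([-0.00276736, -0.0004063 ,  0.00171836, -0.00136279, -0.0002648 ,
        0.00036852]), 'joint_torque': array([ 8.81774904e-04, -5.44634092e+01, -2.73671705e+01,  6.44219806e-02,
        2.27092841e-02, -1.45045246e-04]), 'ee_pos': array([260.18791267, 567.6651964 , 221.91629915]), 'orientation': array([-6.69862462e-01, -3.06899867e+00,  2.32970500e-03]), 'ft_force': array([-0.31570965, -0.71781172, -0.41466544]), 'moment': array([-0.01590335, -0.0173967 , -0.02037053]), 'width': 87.76577143113533}
{'intrinsics': array([[389.70647798,   0.        , 319.57762718],
       [  0.        , 389.70647798, 191.67774723],
       [  0.        ,   0.        ,   1.        ]]), 'k1': -0.017233627700234313, 'cam_to_world': array([[ 1.51764491e-02,  9.82539860e-01, -1.85432196e-01,
         3.50632305e+02],
       [-9.99883225e-01,  1.45807731e-02, -4.57572135e-03,
         2.19340012e+01],
       [-1.79208382e-03,  1.85479986e-01,  9.82646408e-01,
         1.09298578e+03],
       [ 0.00000000e+00,  0.00000000e+00,  0.00000000e+00,
         1.00000000e+00]])} {'intrinsics': array([[366.29313232,   0.        , 315.23794973],
       [  0.        , 366.29313232, 199.80114924],
       [  0.        ,   0.        ,   1.        ]]), 'k1': 0.02518614777407595, 'cam_to_world': array([[ 1.84791187e-01, -6.08234829e-01,  7.71947284e-01,
         1.42359746e+03],
       [ 9.82509417e-01,  1.32690621e-01, -1.30646258e-01,
        -1.30452775e+02],
       [-2.29665606e-02,  7.82587753e-01,  6.22116505e-01,
         8.37996161e+02],
       [ 0.00000000e+00,  0.00000000e+00,  0.00000000e+00,
         1.00000000e+00]])}
```

View pics/top0.png

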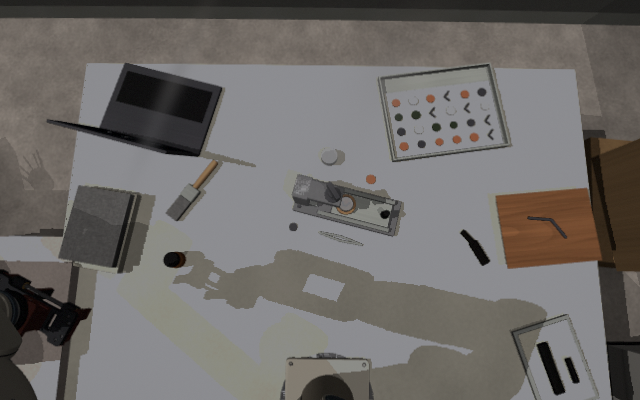

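View pics/scene0.png

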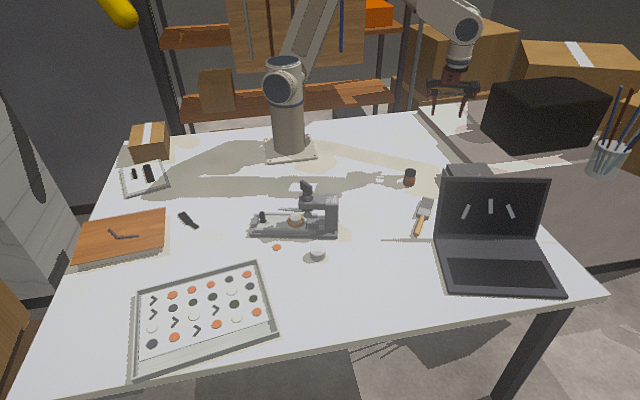

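The top view shows the press at px (292–403, 175–236), with the knob near (385,214), nest (346,204) and bar near (333,190). I'll view enlarged crops of both.

```bash
python3 - <<'E'
from h import *
a=cv2.imread('pics/top0.png')[150:250,280:415]; b=cv2.imread('pics/scene0.png')[170:245,240:350]
a=cv2.resize(a,(135*4,400),interpolation=cv2.INTER_CUBIC); b=cv2.resize(b,(660,450),interpolation=cv2.INTER_CUBIC)
a=a[:, :]; 
o=np.zeros((600,800,3),np.uint8); 
a=cv2.resize(a,(405,300)); b=cv2.resize(b,(440,300))
o[:300,:405]=a; o[300:,:440]=b
cv2.imwrite('pics/crop0.png',o[:, :450])
c=optics.calibration('top')
for n,u,v,z in [('knob',385,214,66),('nest',346,204.5,39),('col end L',293,203,16),('baseR',399,236,16),('baseR2',403,207,16),('jar',175,260,60),('brush',192,190,5),('blade',475,247,9),('acr',330,158,28),('bar',334,191,170)]:
    print(n,onz(c,u,v,z).round(0))
E
```

```text
knob [ 487. -148.   66.]
nest [515. -46.  39.]
col end L [521. 101.  16.]
baseR [ 433. -194.   16.]
baseR2 [ 514. -207.   16.]
jar [358. 403.  60.]
brush [555. 391.   5.]
blade [ 406. -405.    9.]
acr [649.  -1.  28.]
bar [527.  -9. 170.]
```

View pics/crop0.png

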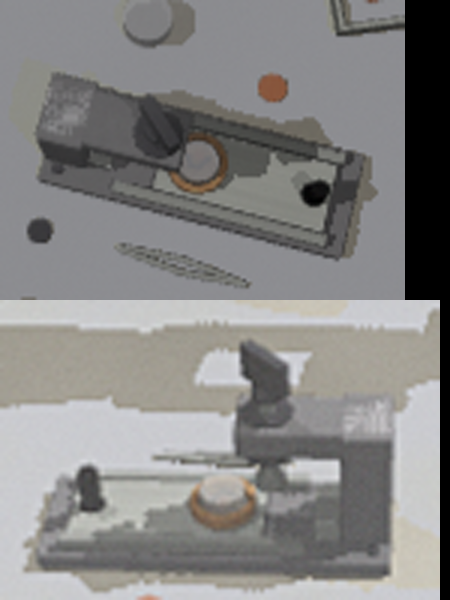

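```bash
cat >> h.py <<'E'
def plan(P,xdir=None,s=None):
    """shift (tool axes) & rotvec to TCP P with tool down, tool x along xdir (closest of half turns)"""
    s=s or get_obs(); A=R.from_rotvec(s['orientation']); t=A.inv().apply(np.array(P)-s['ee_pos'])
    r=None
    if xdir is not None:
        x=np.array([xdir[0],xdir[1],0]);x/=np.linalg.norm(x);z=np.array([0,0,-1.])
        for k in (1,-1):
            B=R.from_matrix(np.c_[k*x,np.cross(z,k*x),z]); rr=(A.inv()*B).as_rotvec()
            print('k',k,'rot',rr.round(3))
    print('t',t.round(1))
E
python3 - <<'E'
from h import *
s=get_obs(); print(R.from_rotvec(s['orientation']).as_matrix().round(3))
d=np.array([.265,.964]); p=np.array([487,-148])-45*d
plan([*p,240],d)
c=optics.calibration('wrist');A=R.from_rotvec(s['orientation'])
M=c['cam_to_world'];print(A.inv().apply(M[:3,3]-s['ee_pos']).round(1),(A.inv().as_matrix()@M[:3,:3]).round(2),c['intrinsics'][0,0])
E
```

```text
[[-0.909  0.417 -0.001]
 [ 0.417  0.909 -0.001]
 [ 0.    -0.001 -1.   ]]
k 1 rot [-1.000e-03  1.000e-03  1.409e+00]
k -1 rot [-1.000e-03 -1.000e-03 -1.732e+00]
t [-511.7 -600.5  -17.2]
[  68.5   -0.9 -162.7] [[ 0.    0.97  0.25]
 [ 1.    0.   -0.  ]
 [-0.    0.25 -0.97]] 349.20438051752296
```

```bash
python3 - <<'E'
from h import *
plan([505,-80,240],[.265,.964])
E
```

```text
k 1 rot [-1.000e-03  1.000e-03  1.409e+00]
k -1 rot [-1.000e-03 -1.000e-03 -1.732e+00]
t [-492.5 -486.8  -17.4]
```

```bash
python3 -m jog '{"delta_rot":[[0,0,0.14],[0,0,0.28],[0,0,0.42],[0,0,0.56],[0,0,0.7]],"translation":[[-35,-34,-2],[-70,-68,-4],[-105,-103,-6],[-140,-137,-8],[-175,-171,-10]],"hand":[1,1,1,1,1]}'
python3 - <<'E'
from h import *
plan([505,-80,240],[.265,.964])
E
```

```text
t: 0.6
ee_pos: [348.3, 337.9, 232.5]
orientation: [1.689, 2.649, -0.001]
ft_force: [1.5, 0.1, -0.5]
width: 87.8
k 1 rot [-0.     0.     0.704]
k -1 rot [-0.    -0.    -2.438]
t [-444.9  -34.3   -7.4]
```

```bash
python3 -m jog '{"delta_rot":[[0,0,0.14],[0,0,0.28],[0,0,0.42],[0,0,0.56],[0,0,0.7]],"translation":[[-49,-4,-1],[-98,-8,-2],[-147,-12,-4],[-196,-16,-5],[-245,-20,-6]],"hand":[1,0.5,0,-1,-1]}'
python3 - <<'E'
from h import *
plan([505,-80,240],[.265,.964])
E
```

```text
t: 1.1
ee_pos: [434.9, 107.7, 238.8]
orientation: [-2.495, -1.909, -0.0]
ft_force: [1.1, 0.3, 0.2]
width: 59.2
k 1 rot [ 0.    -0.     0.004]
k -1 rot [ 0.     0.    -3.138]
t [-162.9  116.8   -1.2]
```

```bash
python3 -m jog '{"delta_rot":[[0,0,0],[0,0,0],[0,0,0],[0,0,0],[0,0,0]],"translation":[[-40,29,0],[-80,58,0],[-120,87,0],[-162,116,0],[-162,116,0]],"hand":[-1,-1,-1,-1,-1]}'
python3 - <<'E'
from h import *
print(get_obs()['qpos'].round(2)); a,c=snap('wrist','w1.png')
E
```

```text
t: 1.6
ee_pos: [507.0, -81.4, 238.6]
orientation: [2.493, 1.909, 0.0]
ft_force: [0.3, 0.2, -0.1]
width: 19.2
[-0.18  0.24  1.86 -0.    1.04  0.08]
```

View pics/w1.png

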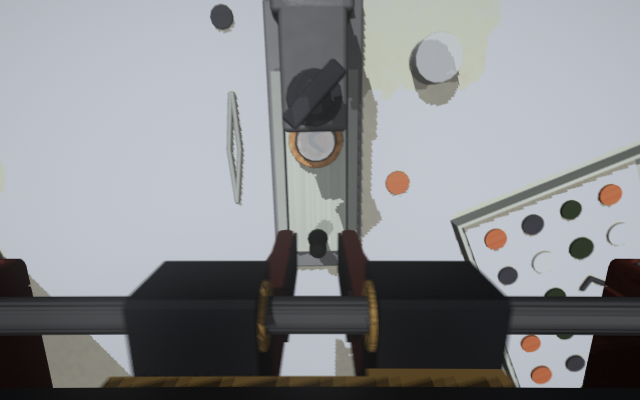

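The wrist view shows the bush around (314,97), the bar running diagonally from (290,120) to (340,65), the nest at (316,143) and the knob top at (318,238). I'll compute positions and zoom in on the bar.

```bash
python3 - <<'E'
from h import *
c=optics.calibration('wrist')
im=cv2.imread('pics/w1.png')
hsv=cv2.cvtColor(im,cv2.COLOR_BGR2HSV); 
m=((hsv[...,0]<18)&(hsv[...,1]>110)).astype(np.uint8); m[:110]=0;m[175:]=0;m[:,:270]=0;m[:,360:]=0
pts=np.argwhere(m)[:,::-1].astype(np.float32); e=cv2.fitEllipse(cv2.convexHull(pts)); print('nest ellipse',e)
n=onz(c,*e[0],39); n2=onz(c,316,143,39)
k=np.argwhere((im.max(2)<60)[225:248,304:332])[:,::-1]; print('knob px',k.mean(0)+[304,225],len(k))
kk=onz(c,318,238,66)
b=onz(c,314,97,132)
print('nest',n.round(1),n2.round(1),'knob',kk.round(1),'bush',b.round(1))
print('n-k',n-kk,'b-n',b-n)
z=cv2.resize(im[40:265,255:375],None,fx=2.6,fy=2.6,interpolation=cv2.INTER_CUBIC)
z=cv2.convertScaleAbs(z,alpha=1.6)
cv2.imwrite('pics/w1z.png',z); print(z.shape)
E
```

```text
nest ellipse ((303.57110595703125, 149.04872131347656), (22.699127197265625, 37.91534423828125), 145.40203857421875)
knob px [317.61837456 239.00706714] 283
nest [498.9 -47.4  39. ] [512.9 -44.7  39. ] knob [ 490.6 -135.5   66. ] bush [522.7  -4.1 132. ]
n-k [  8.36171183  88.09524096 -27.        ] b-n [23.74450592 43.23871635 93.        ]
(585, 312, 3)
```

View pics/w1z.png

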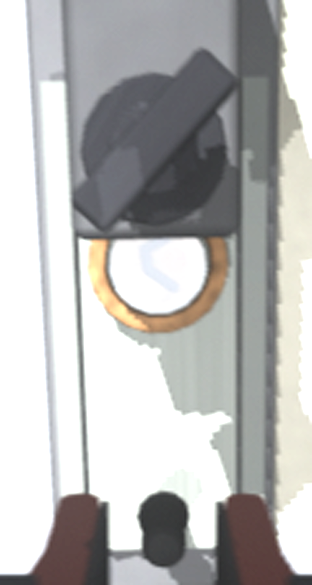

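The knob's top face is the lower blob at px (318,251), which agrees with the top camera at about (487,-148). The nest is near (514,-45) and the screw axis near (523,-5), so the push should be about 40 mm.

```bash
python3 - <<'E'
from h import *
c=optics.calibration('wrist')
print(onz(c,317.7,251,66),onz(c,316.5,141,39))
plan([477,-188,44],[.258,.966])
E
```

```text
[ 486.58798112 -149.06411815   66.        ] [513.93573269 -42.90877733  39.        ]
k 1 rot [-0.     0.    -0.002]
k -1 rot [0.    0.    3.139]
t [-112.5    0.5  194.3]
```

```bash
python3 -m jog '{"delta_rot":[[0,0,-0.01],[0,0,-0.01],[0,0,-0.01],[0,0,-0.01],[0,0,-0.01]],"translation":[[-45,0,0],[-85,0,20],[-112,0,60],[-112,0,105],[-112,0,150]],"hand":[-1,-1,-1,-1,-1]}'
python3 -m jog '{"delta_rot":[[0,0,0],[0,0,0],[0,0,0]],"translation":[[0,0,25],[0,0,45],[0,0,45]],"hand":[-1,-1,-1]}'
python3 - <<'E'
from h import *
s=get_obs();print(R.from_rotvec(s['orientation']).as_matrix().round(3)); plan([487,-149,44])
a,c=snap('wrist','w2.png')
E
```

```text
t: 2.15
ee_pos: [476.3, -184.6, 87.7]
orientation: [2.48, 1.927, 0.001]
ft_force: [0.2, 0.9, 0.3]
width: 0.8
t: 2.45
ee_pos: [474.5, -182.8, 41.3]
orientation: [-2.475, -1.927, 0.004]
ft_force: [-0.6, 0.1, -0.2]
width: 0.3
[[ 0.245  0.969 -0.005]
 [ 0.969 -0.245  0.002]
 [ 0.001 -0.006 -1.   ]]
t [35.9  3.8 -2.7]
```

View pics/w2.png

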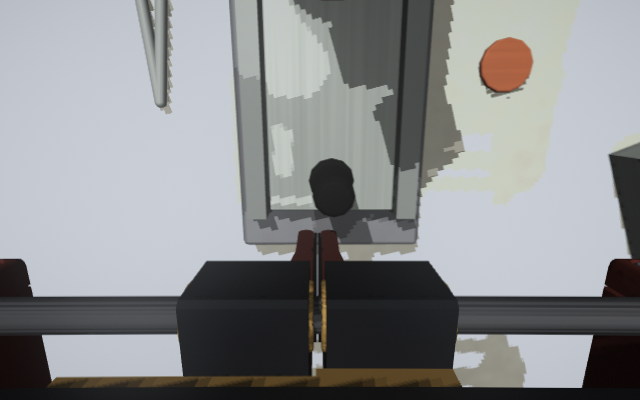

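The knob is at (331,190), about 5 mm right of the fingertips (317,235), and the press axis lines up with the image. I'll shift by 5 mm and push.

```bash
python3 -m jog '{"delta_rot":[[0,0,0],[0,0,0],[0,0,0],[0,0,0],[0,0,0]],"translation":[[0,5,-2],[10,5,-2],[18,5,-2],[24,5,-2],[30,5,-2]],"hand":[-1,-1,-1,-1,-1]}'
python3 -m jog '{"delta_rot":[[0,0,0],[0,0,0],[0,0,0],[0,0,0]],"translation":[[6,0,0],[12,0,0],[17,0,0],[21,0,0]],"hand":[-1,-1,-1,-1]}'
python3 - <<'E'
from h import *
plan([487,-149,44])
E
```

```text
t: 3.0
ee_pos: [489.6, -156.6, 46.3]
orientation: [2.479, 1.928, 0.001]
ft_force: [-0.6, -2.5, 2.1]
width: 0.7
t: 3.4
ee_pos: [494.0, -136.2, 45.6]
orientation: [-2.48, -1.928, 0.0]
ft_force: [-0.1, -2.9, 1.7]
width: 0.3
t [-14.1  -3.6   1.6]
```

```bash
python3 -m jog '{"delta_rot":[[0,0,0],[0,0,0],[0,0,0]],"translation":[[4,0,0],[7,0,0],[10,0,0]],"hand":[-1,-1,-1]}'
python3 -m jog '{"delta_rot":[[0,0,0],[0,0,0]],"translation":[[2,0,0],[4,0,0]],"hand":[-1,-1]}'
python3 -m jog '{"delta_rot":[[0,0,0],[0,0,0]],"translation":[[2,0,0],[4,0,0]],"hand":[-1,-1]}'
```

```text
t: 3.7
ee_pos: [495.1, -132.0, 45.8]
orientation: [2.471, 1.932, -0.01]
ft_force: [-16.7, -58.0, 4.6]
width: 0.1
t: 3.9
ee_pos: [495.2, -131.6, 45.9]
orientation: [2.468, 1.932, -0.016]
ft_force: [-22.2, -76.2, 5.5]
width: 0.3
t: 4.1
ee_pos: [495.3, -131.2, 46.0]
orientation: [2.465, 1.933, -0.021]
ft_force: [-28.6, -101.2, 6.6]
width: 0.7
```

It's hard on the end stop, with about 105 N at the wrist. I'll back off at once.

```bash
python3 -m jog '{"delta_rot":[[0,0,0],[0,0,0],[0,0,0],[0,0,0],[0,0,0]],"translation":[[-10,0,0],[-22,0,0],[-40,0,-10],[-45,0,-50],[-45,0,-100]],"hand":[-1,-1,-1,-1,-1]}'
python3 - <<'E'
from h import *
plan([487,-99,240],[.256,.967])
E
```

```text
t: 4.6
ee_pos: [485.5, -162.5, 144.8]
orientation: [-2.477, -1.924, 0.004]
ft_force: [1.2, -0.2, 0.7]
width: 0.7
k 1 rot [-0.006 -0.001  0.009]
k -1 rot [ 2.000e-03 -9.000e-03 -3.133e+00]
t [ 62.  -14.8 -95.1]
```

```bash
python3 -m jog '{"delta_rot":[[0,0,0.005],[0,0,0.01],[0,0,0.01],[0,0,0.01],[0,0,0.01]],"translation":[[0,0,-45],[20,-1,-90],[60,-3,-95],[91,-3,-95],[91,-3,-95]],"hand":[0,1,1,1,1]}'
python3 - <<'E'
from h import *
a,c=snap('wrist','w3.png'); print(get_obs()['ee_pos'],get_obs()['ft_force'])
np.savez('w3.npz',**{k:v for k,v in c.items()})
cv2.imwrite('pics/w3z.png',cv2.convertScaleAbs(cv2.resize(a[20:270,220:420,::-1],None,fx=2.4,fy=2.4,interpolation=cv2.INTER_CUBIC),alpha=1.5))
E
```

```text
t: 5.1
ee_pos: [507.4, -70.7, 241.1]
orientation: [-2.486, -1.92, -0.002]
ft_force: [-0.1, -0.3, 1.2]
width: 37.1
[506.88372632 -72.13753325 240.61049673] [ 0.08619961  0.06074542 -0.07355639]
```

View pics/w3z.png

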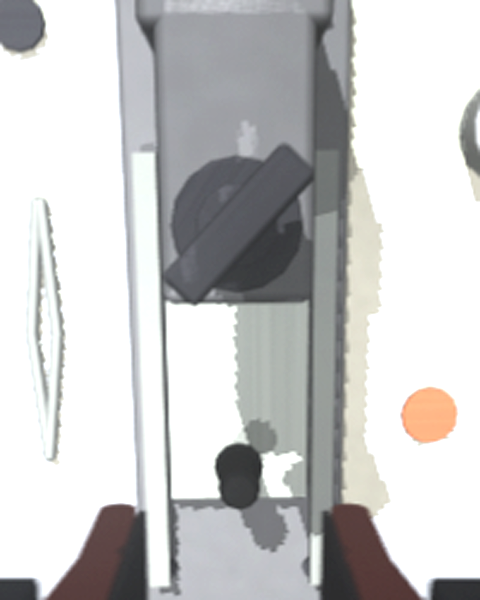

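The slide is home: the nest is hidden under the arm and the knob top sits at px (320,225). The bar's top-face corners in this crop are (288,145), (314,170), (195,303), (166,277).

```bash
python3 - <<'E'
from h import *
c=dict(np.load('w3.npz'))
f=lambda x,y,z: onz(c,220+x/2.4,20+y/2.4,z)
for zt in (180,185,190):
    P=np.array([f(*q,zt)[:2] for q in [(288,145),(314,170),(195,303),(166,277)]])
    print(zt,P.mean(0).round(1),'len',np.linalg.norm((P[0]+P[1]-P[2]-P[3])/2).round(1),'w',np.linalg.norm(P[0]-P[1]).round(1))
v=(P[0]+P[1]-P[2]-P[3])/2; print('bar dir',v, np.degrees(np.arctan2(v[1],v[0])))
b=f(237,223,132);k=f(240,492,66);print('bush',b,'knob',k,'d',np.linalg.norm((b-k)[:2]))
for q in (v,):plan([*P.mean(0),240],q)
print(get_obs()['qpos'])
E
```

```text
180 [524.7  -7.7] len 45.5 w 9.0
185 [524.6  -7.7] len 44.5 w 8.8
190 [524.6  -7.6] len 43.5 w 8.6
bar dir [36.79632015 23.21648522] 32.24970620905072
bush [524.33972517  -7.2573162  132.        ] knob [ 498.07862908 -114.78272662   66.        ] d 110.68585750893149
k 1 rot [-0.001 -0.     0.752]
k -1 rot [ 0.000e+00 -1.000e-03 -2.389e+00]
t [66.9  0.8  0.6]
[-1.64868649e-01  2.34741408e-01  1.86027113e+00  4.91620723e-04
  1.04695810e+00  9.03828441e-02]
```

```bash
python3 -m jog '{"delta_rot":[[0,0,-0.148],[0,0,-0.296],[0,0,-0.444],[0,0,-0.592],[0,0,-0.74]],"translation":[[15,0,0],[30,0,0],[45,0,0],[60,1,0],[67,1,0]],"hand":[0.2,0.2,0.2,0.2,0.2]}'
python3 -m jog '{"delta_rot":[[0,0,-0.148],[0,0,-0.296],[0,0,-0.444],[0,0,-0.592],[0,0,-0.74]],"translation":[[0,0,0],[0,0,0],[0,0,0],[0,0,0],[0,0,0]],"hand":[0.2,0.2,0.2,0.2,0.2]}'
python3 -m jog '{"delta_rot":[[0,0,-0.148],[0,0,-0.296],[0,0,-0.444],[0,0,-0.592],[0,0,-0.74]],"translation":[[0,0,0],[0,0,0],[0,0,0],[0,0,0],[0,0,0]],"hand":[0.2,0.2,0.2,0.2,0.2]}'
python3 - <<'E'
from h import *
plan([524.5,-7.5,205],[36.8,23.2]); print(get_obs()['qpos'])
E
```

```text
t: 5.65
ee_pos: [524.9, -9.3, 240.0]
orientation: [-1.619, -2.691, 0.001]
ft_force: [0.1, 0.2, -0.2]
width: 52.6
t: 6.15
ee_pos: [524.5, -10.3, 239.9]
orientation: [-0.538, -3.093, 0.0]
ft_force: [0.1, 0.9, 0.5]
width: 52.2
t: 6.65
ee_pos: [524.5, -10.3, 239.9]
orientation: [0.617, -3.079, -0.001]
ft_force: [-0.6, 0.1, -0.5]
width: 53.0
k 1 rot [-2.000e-03 -1.000e-03  2.975e+00]
k -1 rot [ 0.001 -0.002 -0.167]
t [-1.1  2.5 34.9]
[-4.22819311e-02  2.55456120e-01  1.83402267e+00  3.15275729e-05
  1.05386370e+00 -2.00880667e+00]
```

```bash
python3 -m jog '{"delta_rot":[[0,0,-0.11],[0,0,-0.165],[0,0,-0.165],[0,0,-0.165]],"translation":[[0,0,0],[-1,2,15],[-1,2,35],[-1,2,35]],"hand":[0.2,0.2,0.2,0.2]}'
python3 - <<'E'
from h import *
a,c=snap('wrist','w4.png'); plan([524.5,-7.5,160],[36.8,23.2])
E
```

```text
t: 7.05
ee_pos: [523.1, -7.8, 203.0]
orientation: [0.858, -3.016, -0.003]
ft_force: [-0.1, -0.1, -0.4]
width: 52.7
k 1 rot [-5.000e-03 -3.000e-03  3.134e+00]
k -1 rot [ 0.002 -0.003 -0.008]
t [-0.8 -0.1 44.3]
```

View pics/w4.png

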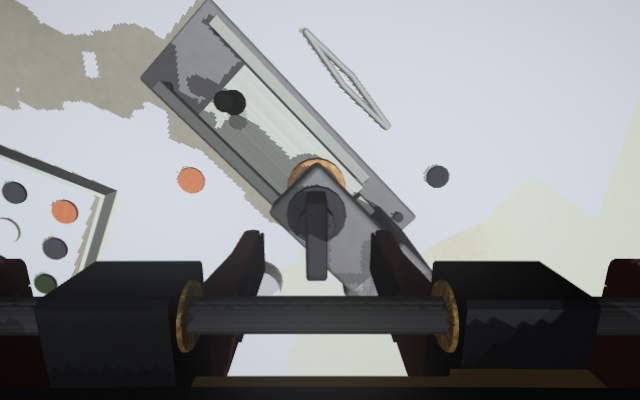

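The bar, at col 317, is centred between the fingertips at cols 265 and 371, and lined up with them. I'll descend and grip.

```bash
python3 -m jog '{"delta_rot":[[0,0,0],[0,0,0],[0,0,0],[0,0,0]],"translation":[[0,0,18],[0,0,36],[0,0,43],[0,0,43]],"hand":[0.2,0.2,0.2,0.2]}'
```

```text
t: 7.5
ee_pos: [524.9, -7.4, 162.3]
orientation: [0.86, -3.02, -0.001]
ft_force: [0.2, -0.3, -0.6]
width: 52.7
```

```bash
python3 -m jog '{"delta_rot":[[0,0,0],[0,0,0],[0,0,0],[0,0,0],[0,0,0]],"translation":[[0,0,0],[0,0,0],[0,0,0],[0,0,0],[0,0,0]],"hand":[-0.2,-0.6,-1,-1,-1]}'; python3 -c "
from h import *
s=get_obs();print(s['moment'],s['joint_torque'],s['width'])"
```

```text
t: 8.0
ee_pos: [525.4, -7.2, 163.0]
orientation: [-0.861, 3.021, -0.0]
ft_force: [0.5, 0.7, -0.3]
width: 16.5
[ 0.12018043 -0.01744339 -0.05580902] [-7.06624123e-03 -4.59995127e+01 -2.27404886e+01 -4.13882907e-02
  5.17787598e-02 -1.82585327e-04] 16.50905850750858
```

```bash
python3 -m jog '{"delta_rot":[[0,0,0],[0,0,0],[0,0,0]],"translation":[[0,0,0],[0,0,0],[0,0,0]],"hand":[-1,-1,-1]}'; cat > m.py <<'E'
from h import *
s=get_obs();x=R.from_rotvec(s['orientation']).as_matrix()[:,0]
print('t',s['t'].__round__(2),'yaw',np.degrees(np.arctan2(x[1],x[0])).round(1),'M',s['moment'].round(3),'tau6',s['joint_torque'][5].round(3),'F',s['ft_force'].round(1),'z',s['ee_pos'][2].round(1),'w',s['width'].round(1),'q6',s['qpos'][5].round(3))
E
python3 m.py
```

```text
t: 8.3
ee_pos: [525.3, -7.1, 162.8]
orientation: [-0.861, 3.021, 0.0]
ft_force: [-0.1, 0.5, 3.0]
width: 11.7Traceback (most recent call last):
  File "m.py", line 3, in <module>
    print('t',s['t'].__round__(2),'yaw',np.degrees(np.arctan2(x[1],x[0])).round(1),'M',s['moment'].round(3),'tau6',s['joint_torque'][5].round(3),'F',s['ft_force'].round(1),'z',s['ee_pos'][2].round(1),'w',s['width'].round(1),'q6',s['qpos'][5].round(3))
                                                                                                                                                                                                            ^^^^^^^^^^^^^^^^
AttributeError: 'float' object has no attribute 'round'
```

```bash
sed -i "s/,'w',s\['width'\].round(1)//" m.py; python3 m.py; python3 -m jog '{"delta_rot":[[0,0,0.06],[0,0,0.12],[0,0,0.2],[0,0,0.3],[0,0,0.4]],"translation":[[0,0,0.15],[0,0,0.3],[0,0,0.5],[0,0,0.75],[0,0,1]],"hand":[-1,-1,-1,-1,-1]}'; python3 m.py
```

```text
t 8.3 yaw -148.2 M [0.246 0.135 0.041] tau6 0.038 F [-0.1  0.5  3. ] z 162.8 q6 -2.162
t: 8.8
ee_pos: [525.3, -7.1, 161.8]
orientation: [-0.237, 3.133, 0.0]
ft_force: [-1.1, 0.7, 2.5]
width: 11.9
t 8.8 yaw -171.3 M [0.255 0.214 0.013] tau6 -1.292 F [-1.1  0.7  2.5] z 161.8 q6 -1.758
```

```bash
python3 -m jog '{"delta_rot":[[0,0,0.1],[0,0,0.2],[0,0,0.28],[0,0,0.34],[0,0,0.38]],"translation":[[0,0,0.25],[0,0,0.5],[0,0,0.7],[0,0,0.85],[0,0,0.95]],"hand":[-1,-1,-1,-1,-1]}'; python3 m.py;python3 -m jog '{"delta_rot":[[0,0,0.03],[0,0,0.06]],"translation":[[0,0,0.08],[0,0,0.15]],"hand":[-1,-1]}'; python3 m.py
```

```text
t: 9.3
ee_pos: [525.3, -7.1, 160.8]
orientation: [0.356, 3.121, 0.0]
ft_force: [-0.7, 0.9, 2.3]
width: 11.7
t 9.3 yaw 167.0 M [0.168 0.101 0.073] tau6 -0.294 F [-0.7  0.9  2.3] z 160.8 q6 -1.38
t: 9.5
ee_pos: [525.3, -7.0, 160.7]
orientation: [0.448, 3.109, 0.0]
ft_force: [-0.7, 1.4, 2.5]
width: 11.8
t 9.5 yaw 163.6 M [0.249 0.147 0.046] tau6 -0.349 F [-0.7  1.4  2.5] z 160.7 q6 -1.321
```

```bash
cat > ok.py <<'E'
import runpy,sys
from h import get_obs
runpy.run_path('m.py'); sys.exit(get_obs()['moment'][2]>0.10)
E
python3 -m jog '{"delta_rot":[[0,0,0.05],[0,0,0.1]],"translation":[[0,0,0.13],[0,0,0.25]],"hand":[-1,-1]}' >/dev/null && python3 ok.py && python3 -m jog '{"delta_rot":[[0,0,0.05],[0,0,0.1]],"translation":[[0,0,0.13],[0,0,0.25]],"hand":[-1,-1]}' >/dev/null && python3 ok.py && python3 -m jog '{"delta_rot":[[0,0,0.05],[0,0,0.1]],"translation":[[0,0,0.13],[0,0,0.25]],"hand":[-1,-1]}' >/dev/null && python3 ok.py && python3 -m jog '{"delta_rot":[[0,0,0.05],[0,0,0.1]],"translation":[[0,0,0.13],[0,0,0.25]],"hand":[-1,-1]}' >/dev/null && python3 ok.py
```

```text
t 9.7 yaw 157.8 M [0.21  0.137 0.018] tau6 -0.633 F [-0.3  1.6  2. ] z 160.4 q6 -1.22False
```

```bash
sed -i "s/sys.exit(\(.*\))$/sys.exit(int(\1))/" ok.py
python3 -m jog '{"delta_rot":[[0,0,0.05],[0,0,0.1]],"translation":[[0,0,0.13],[0,0,0.25]],"hand":[-1,-1]}' >/dev/null && python3 ok.py && python3 -m jog '{"delta_rot":[[0,0,0.05],[0,0,0.1]],"translation":[[0,0,0.13],[0,0,0.25]],"hand":[-1,-1]}' >/dev/null && python3 ok.py && python3 -m jog '{"delta_rot":[[0,0,0.05],[0,0,0.1]],"translation":[[0,0,0.13],[0,0,0.25]],"hand":[-1,-1]}' >/dev/null && python3 ok.py && python3 -m jog '{"delta_rot":[[0,0,0.05],[0,0,0.1]],"translation":[[0,0,0.13],[0,0,0.25]],"hand":[-1,-1]}' >/dev/null && python3 ok.py
```

```text
t 9.9 yaw 152.1 M [0.216 0.098 0.006] tau6 -0.619 F [-0.6  0.9  2. ] z 160.2 q6 -1.12
t 10.1 yaw 146.4 M [0.22  0.157 0.047] tau6 -0.619 F [0.4 0.7 3.4] z 159.9 q6 -1.02
t 10.3 yaw 140.6 M [0.21  0.159 0.01 ] tau6 -0.619 F [0.3 0.9 2.3] z 159.7 q6 -0.92
t 10.5 yaw 134.9 M [0.266 0.096 0.051] tau6 -0.619 F [0.3 0.6 2.9] z 159.4 q6 -0.82
```

```bash
sed -i "s/get_obs()\['moment'\]\[2\]>0.10/get_obs()['moment'][2]>0.10 or get_obs()['joint_torque'][5]<-0.65/" ok.py
python3 -m jog '{"delta_rot":[[0,0,0.05],[0,0,0.1]],"translation":[[0,0,0.13],[0,0,0.25]],"hand":[-1,-1]}' >/dev/null && python3 ok.py && python3 -m jog '{"delta_rot":[[0,0,0.05],[0,0,0.1]],"translation":[[0,0,0.13],[0,0,0.25]],"hand":[-1,-1]}' >/dev/null && python3 ok.py && python3 -m jog '{"delta_rot":[[0,0,0.05],[0,0,0.1]],"translation":[[0,0,0.13],[0,0,0.25]],"hand":[-1,-1]}' >/dev/null && python3 ok.py && python3 -m jog '{"delta_rot":[[0,0,0.05],[0,0,0.1]],"translation":[[0,0,0.13],[0,0,0.25]],"hand":[-1,-1]}' >/dev/null && python3 ok.py && python3 -m jog '{"delta_rot":[[0,0,0.05],[0,0,0.1]],"translation":[[0,0,0.13],[0,0,0.25]],"hand":[-1,-1]}' >/dev/null && python3 ok.py
```

```text
t 10.7 yaw 129.2 M [0.239 0.135 0.064] tau6 -0.619 F [-0.1  0.8  1.9] z 159.2 q6 -0.72
t 10.9 yaw 123.5 M [0.227 0.156 0.088] tau6 -0.619 F [-0.5  1.   2.2] z 158.9 q6 -0.62
t 11.1 yaw 117.7 M [ 0.25   0.132 -0.002] tau6 -0.619 F [0.9 0.9 1.9] z 158.7 q6 -0.52
t 11.3 yaw 112.0 M [0.237 0.129 0.043] tau6 -0.619 F [0.  1.3 1.8] z 158.4 q6 -0.42
t 11.5 yaw 106.3 M [0.18  0.155 0.011] tau6 -0.618 F [-0.6  1.4  2. ] z 158.2 q6 -0.32
```

```bash

python3 -m jog '{"delta_rot":[[0,0,0.05],[0,0,0.1]],"translation":[[0,0,0.13],[0,0,0.25]],"hand":[-1,-1]}' >/dev/null && python3 ok.py && python3 -m jog '{"delta_rot":[[0,0,0.05],[0,0,0.1]],"translation":[[0,0,0.13],[0,0,0.25]],"hand":[-1,-1]}' >/dev/null && python3 ok.py && python3 -m jog '{"delta_rot":[[0,0,0.05],[0,0,0.1]],"translation":[[0,0,0.13],[0,0,0.25]],"hand":[-1,-1]}' >/dev/null && python3 ok.py && python3 -m jog '{"delta_rot":[[0,0,0.05],[0,0,0.1]],"translation":[[0,0,0.13],[0,0,0.25]],"hand":[-1,-1]}' >/dev/null && python3 ok.py && python3 -m jog '{"delta_rot":[[0,0,0.05],[0,0,0.1]],"translation":[[0,0,0.13],[0,0,0.25]],"hand":[-1,-1]}' >/dev/null && python3 ok.py
```

```text
t 11.7 yaw 100.5 M [0.229 0.119 0.035] tau6 -0.618 F [-0.2  1.5  2. ] z 157.9 q6 -0.22
t 11.9 yaw 94.8 M [0.217 0.111 0.08 ] tau6 -0.618 F [-0.5  1.6  1.1] z 157.6 q6 -0.12
t 12.1 yaw 89.1 M [0.218 0.103 0.013] tau6 -0.618 F [-0.5  0.7  2.1] z 157.4 q6 -0.02
t 12.3 yaw 83.4 M [0.207 0.174 0.018] tau6 -0.618 F [0.6 1.8 1.6] z 157.1 q6 0.08
t 12.5 yaw 77.6 M [0.19  0.107 0.051] tau6 -0.618 F [0.  1.9 2. ] z 156.9 q6 0.18
```

```bash

python3 -m jog '{"delta_rot":[[0,0,0.05],[0,0,0.1]],"translation":[[0,0,0.13],[0,0,0.25]],"hand":[-1,-1]}' >/dev/null && python3 ok.py && python3 -m jog '{"delta_rot":[[0,0,0.05],[0,0,0.1]],"translation":[[0,0,0.13],[0,0,0.25]],"hand":[-1,-1]}' >/dev/null && python3 ok.py && python3 -m jog '{"delta_rot":[[0,0,0.05],[0,0,0.1]],"translation":[[0,0,0.13],[0,0,0.25]],"hand":[-1,-1]}' >/dev/null && python3 ok.py && python3 -m jog '{"delta_rot":[[0,0,0.05],[0,0,0.1]],"translation":[[0,0,0.13],[0,0,0.25]],"hand":[-1,-1]}' >/dev/null && python3 ok.py && python3 -m jog '{"delta_rot":[[0,0,0.05],[0,0,0.1]],"translation":[[0,0,0.13],[0,0,0.25]],"hand":[-1,-1]}' >/dev/null && python3 ok.py
```

```text
t 12.7 yaw 71.9 M [0.216 0.136 0.05 ] tau6 -0.618 F [-0.7  1.7  1.8] z 156.6 q6 0.28
t 12.9 yaw 66.2 M [0.239 0.106 0.037] tau6 -0.617 F [-0.9  1.4  2.4] z 156.4 q6 0.38
t 13.1 yaw 60.4 M [0.249 0.13  0.068] tau6 -0.617 F [0.6 1.7 1.6] z 156.1 q6 0.48
t 13.3 yaw 54.7 M [0.265 0.149 0.045] tau6 -0.617 F [-0.1  1.8  1.6] z 155.9 q6 0.58
t 13.5 yaw 49.0 M [0.241 0.138 0.071] tau6 -0.617 F [0.7 0.4 1.6] z 155.6 q6 0.68
```

```bash

python3 -m jog '{"delta_rot":[[0,0,0.05],[0,0,0.1]],"translation":[[0,0,0.13],[0,0,0.25]],"hand":[-1,-1]}' >/dev/null && python3 ok.py && python3 -m jog '{"delta_rot":[[0,0,0.05],[0,0,0.1]],"translation":[[0,0,0.13],[0,0,0.25]],"hand":[-1,-1]}' >/dev/null && python3 ok.py && python3 -m jog '{"delta_rot":[[0,0,0.05],[0,0,0.1]],"translation":[[0,0,0.13],[0,0,0.25]],"hand":[-1,-1]}' >/dev/null && python3 ok.py
```

```text
t 13.7 yaw 43.2 M [0.212 0.229 0.082] tau6 -0.555 F [-0.2  0.6  2.6] z 155.5 q6 0.78
t 13.9 yaw 37.5 M [0.295 0.352 0.165] tau6 -0.479 F [-0.6  0.9  4.1] z 155.4 q6 0.879
```

Contact: the torque rose by about 0.12–0.14 N m above running, so roughly 50 N, which is snug. I'll back off a quarter turn (1.571 rad, 4 mm up).

```bash
python3 -m jog '{"delta_rot":[[0,0,-0.1],[0,0,-0.2],[0,0,-0.3],[0,0,-0.4],[0,0,-0.5]],"translation":[[0,0,-0.25],[0,0,-0.5],[0,0,-0.75],[0,0,-1],[0,0,-1.25]],"hand":[-1,-1,-1,-1,-1]}' >/dev/null; python3 m.py
python3 -m jog '{"delta_rot":[[0,0,-0.1],[0,0,-0.2],[0,0,-0.3],[0,0,-0.4],[0,0,-0.5]],"translation":[[0,0,-0.25],[0,0,-0.5],[0,0,-0.75],[0,0,-1],[0,0,-1.25]],"hand":[-1,-1,-1,-1,-1]}' >/dev/null; python3 m.py
python3 -m jog '{"delta_rot":[[0,0,-0.12],[0,0,-0.24],[0,0,-0.36],[0,0,-0.47],[0,0,-0.571]],"translation":[[0,0,-0.3],[0,0,-0.6],[0,0,-0.9],[0,0,-1.2],[0,0,-1.5]],"hand":[-1,-1,-1,-1,-1]}' ; python3 m.py
```

```text
t 14.4 yaw 66.5 M [ 0.231  0.085 -0.057] tau6 1.257 F [-0.3  0.5  0.3] z 156.3 q6 0.374
t 14.9 yaw 95.1 M [ 0.184  0.19  -0.096] tau6 1.257 F [0.6 1.5 0.8] z 157.7 q6 -0.126
t: 15.4
ee_pos: [525.2, -7.0, 159.1]
orientation: [-1.38, -2.822, -0.0]
ft_force: [-0.5, 1.4, 1.1]
width: 11.7
t 15.4 yaw 127.9 M [ 0.256  0.071 -0.019] tau6 1.183 F [-0.5  1.4  1.1] z 159.1 q6 -0.698
```

```bash
python3 -m jog '{"delta_rot":[[0,0,0],[0,0,0],[0,0,0],[0,0,0],[0,0,0]],"translation":[[0,0,0],[0,0,0],[0,0,0],[0,0,0],[0,0,0]],"hand":[-1,-0.6,-0.2,0.2,0.2]}'
python3 -m jog '{"delta_rot":[[0,0,0],[0,0,0],[0,0,0],[0,0,0],[0,0,0]],"translation":[[0,0,-5],[0,0,-20],[0,0,-45],[0,0,-80],[0,0,-80]],"hand":[0.2,0.2,0.2,0.2,0.2]}'
python3 m.py
python3 - <<'E'
from h import *
a,c=snap('wrist','w5.png'); np.savez('w5.npz',**c); b,c2=snap('scene','s5.png')
z=cv2.convertScaleAbs(cv2.resize(a[20:270,200:440,::-1],None,fx=2,fy=2,interpolation=cv2.INTER_CUBIC),alpha=1.5)
y=cv2.resize(b[170:245,240:350,::-1],(320,218),interpolation=cv2.INTER_CUBIC)
o=np.zeros((500,800,3),np.uint8);o[:,:480]=z;o[:218,480:]=y;cv2.imwrite('pics/fin.png',o)
E
```

```text
t: 15.9
ee_pos: [525.2, -7.3, 159.0]
orientation: [-1.387, -2.819, 0.0]
ft_force: [0.4, -0.6, -0.2]
width: 38.1
t: 16.4
ee_pos: [528.0, -7.3, 243.7]
orientation: [1.383, 2.813, 0.005]
ft_force: [0.2, -0.3, 0.0]
width: 53.0
t 16.4 yaw 127.6 M [-0.021 -0.012 -0.022] tau6 -0.008 F [ 0.2 -0.3  0. ] z 243.7 q6 -0.693
```

View pics/fin.png

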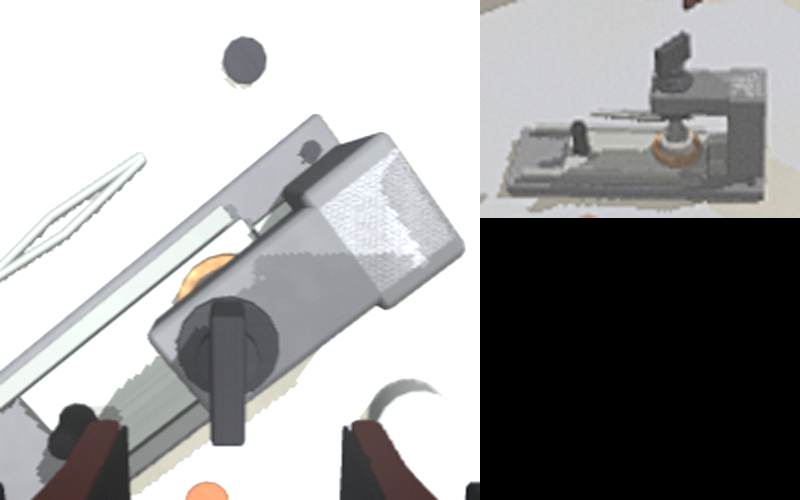

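The bar stayed at the tool's yaw, vertical at crop (227,370). The slide is home with the nest under the foot, and the coins, tweezers and acrylic in view haven't moved. I'll hand in.

```bash
python3 -m jog '{"delta_rot":[[0,0,0],[0,0,0]],"translation":[[0,0,0],[0,0,0]],"hand":[0.2,0.2]}'; python3 -c "
from h import *
print(ctrl.close_job())"
```

```text
t: 16.7
ee_pos: [524.4, -7.2, 237.9]
orientation: [-1.385, -2.818, 0.001]
ft_force: [-0.1, -0.3, 0.3]
width: 52.6
the job is handed in; nothing more can be done
None
```

The press job is done and handed in at t = 16.7 s; no verdict was reported.

- **Slide:** I pushed it by the knob against its end stop. The camera then put the knob 110.7 mm before the screw axis, against the 110 mm given for home.
- **Excess force:** While confirming the stop I pushed too hard. The wrist reading reached about 105 N, below the 120 N limit, before I backed off.
- **Screw down:** I gripped the bar and turned it clockwise about 174°. The torque rose 0.12–0.14 N m above running, which is roughly 50–55 N on the puck. That is inside the 15–60 N snug range, near its top. The torque readings were noisy, so that force is an estimate.
- **Back off:** I turned the screw back 90.4°, let go and moved up clear.

In the last pictures the bar is where I left it, the nest sits under the foot, and the bystanders in view (both coins, tweezers, acrylic) look undisturbed. I did not re-measure the bystanders. The wrist force was about zero at the end.

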